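# Clear the bench block and feed the brass bar to the length stop

### The job

The round bench block is standing in the way of the bar feed: move it aside, keeping it upright, so that all of it stands on the cork mat. Then draw the brass bar out of its grey tube and through the blue fork, regrasping as needed, until its end rests against the red length stop, and let go. Leave the bowl, the jar and the hammer where they are.

Things in the scene. Friction and masses are not known exactly. Their poses are not given: they have to be found in the camera images.
- feed: Bar feed screwed to the bench: grey tube, then 176 mm of bare bench, then a blue fork, then an aluminium track 8 mm high that carries the red stop, all in line. Origin on the bench top straight under the tube's mouth; its y axis is the feed direction (the bar comes out towards +y), x across, z up.
- tube_mouth (a point): Centre of the mouth of the grey square tube: 30 mm outside, 20 mm bore, bore axis 50 mm above the bench, running from here 345 mm back (-y of the feed) to a capped end. Same axes as the feed.
- fork (a point): Blue fork, 202 mm from the tube's mouth: slot 24 mm wide, open at the top, floor 36 mm above the bench, cheeks 68 mm high and 42 mm wide overall. It spans 190 to 215 mm from the mouth, with a flared, ramped entry from 176 mm. This point: mid slot, 43 mm above the bench. A hand holding the bar cannot pass it.
- rod: Round brass bar, 14 mm diameter, 360 mm long, about 0.4 kg. Origin at its middle, y axis along it towards the free end. It lies on the bore's floor (axis 47 mm above the bench), slides with a drag of up to about 6 N and stays where it is left. 45 to 60 mm stick out at first. Pinch it from above between tube and fork; one pull is too short, so let go and take it again nearer the tube.
- rod_tip (a point): Centre of the flat end of the bar that sticks out of the tube.
- stop: Red length stop, rigidly clamped on the track: upright plate 44 mm wide, reaching 70 mm above the bench. Origin on the bench top under the face that the bar must touch; axes as the feed's. Its place along the track differs from time to time, 255 to 295 mm from the tube's mouth.
- stop_face (a point): Middle of the stop's face, 43 mm above the bench; axes as the feed's, the bar comes from its -y side.
- block: Round bench block, dark wood with a bright steel face, 90 mm diameter, 70 mm high, about 0.8 kg, loose on the bench between bar end and fork, across the bar's path. Too wide for most grippers: push it low down. Origin at the centre of its underside, z up.
- cork_mat: Round cork mat with a green rim, 150 mm diameter over all, inlaid flush with the bench (1 mm, no edge to catch) on one side or the other of the feed. Origin at its centre.
- slate_pad: Round dark grey pad, 150 mm diameter, inlaid flush on the other side of the feed: not the place for the block. Origin at its centre.
- bowl: Terracotta bowl, 70 mm diameter, 45 mm high, to be left alone. Origin at the centre of its underside.
- jar: Amber glass jar, 60 mm diameter, 75 mm high, to be left alone. Origin at the centre of its underside.
- hammer: Hammer, 200 mm long, lying beside the tube, to be left alone. Origin under its middle, x axis along it towards the head.
Things that resemble listed ones, but are neither listed nor needed, are in the scene too. What is shaped like the block but turquoise is not meant.

How it is judged (in metres and radians):
On the way, in this order (a step that is already met when the one before it is completed fails the run):
1. the bench block stands wholly on the cork mat (horizontal distance between block and cork_mat below 0.03 m and angle between block's own z axis and vertical below 0.05 rad), for 0.2 s.
2. the bar's end meets the red stop (y of rod_tip in the frame of stop_face above -0.0025 m and x of rod_tip in the frame of stop_face between -0.012 and 0.012 m and z of rod_tip in the frame of stop_face between -0.015 and 0.015 m and angle between the y axis of rod and the y axis of feed, either way round below 0.08 rad), for 0.2 s.
At the end, for the whole second after the job is handed in: The block stands upright and at rest on the cork mat, its centre within 30 mm of the mat's; the bar lies in line with the feed (within 0.08 rad) through the fork, at rest, its end within 2.5 mm of the stop's face, within 12 mm sideways and 15 mm in height of the face's middle (all of step 1 and all of step 2 and linear speed of each of block, rod below 0.01 m/s); the robot touches nothing.
It fails at once if the block is tipped over (more than 0.35 rad) (angle between block's own z axis and vertical above 0.35 rad).
It fails at once if the bowl, jar or hammer is moved by more than 20 mm (distance of any of bowl, jar, hammer from where it was at the start of the episode above 0.02 m).
It also fails if it takes over 58 s, if anything falls off the work surface, if the arm or the gripper's body presses on something with over 40 N, if the wrist force passes 120 N, or if a joint passes its speed limit or range.

### The arm

A 6-joint arm with a two-finger parallel gripper is mounted at the origin on the work surface. World frame = base frame: x ahead of the robot, y to its left, z up, the work surface at z = 0. Lengths are in mm, angles in rad, forces in N, time in s.
With the tool pointing down it reaches from about 325 to 875 mm from the base axis. Payload 4.4 kg.
Tool frame: the origin (TCP) lies on the centre line of the jaws, within the pads' length; the fingertips stand ahead of it and the grasp point (between the pads) lies 6 mm ahead of it (ctrl.tcp_to_tips is the z of the fingertips in the tool frame, in mm); z points along the fingers, y is the line along which they close (so a half turn about z gives the same grasp; the last joint's range is limited). The gripper opens to 85 mm and grips with 20 to 120 N. Pads are 22 mm wide; open, the fingers measure 114 mm over their backs; the gripper's body (76 mm by 85 mm) begins 54 mm behind the grasp point. The pads swing forward as they close: fully open they stand 13 mm farther back than shut.
Start: joints at [1.119, 0.207, 1.542, -0, 1.393, -0.15], TCP at [170.373, 549.182, 256.282] pointing down, gripper open.
Joint ranges: [-2.73, 2.73], [-0.86, 2.22], [0.23, 2.46], [-1.11, 4.25], [0.08, 2.63], [-2.82, 2.82]. Speed limits (rad/s): [2.79, 2.79, 3.14, 3.14, 3.14, 3.14].

### API

Orientations are given as a 3x3 rotation matrix whose columns are the frame's x, y, z axes.
In Python, from plant import ctrl, sensors, optics gives the robot as it stands. Calls block until the motion is done:
- ctrl.move_ptp(position, orientation): joint-space move of the TCP to a pose.
- ctrl.move_l(position, rot=None, vel=150, threshold=None): straight line of the TCP; rot=None keeps the orientation; vel is the mean speed in mm/s. With threshold (N) it stops when the force on the tool has changed by that much, and returns True; else False.
- ctrl.set_joints(angles): joint-space move.
- ctrl.gripper_to(opening, force=None): finger opening in mm; force is the grip in N (None keeps the last); returns when the fingers have stopped.
- ctrl.hold(seconds).
- ctrl.solve_ik(position, orientation): joint angles nearest the present ones, or None.
- sensors.read_state(): the state.
- optics.grab_frame(name): name is "scene" or "side" or "wrist"; returns (picture, depth): 420x560x3 uint8, red, green, blue; 420x560 float32, mm along the optical axis (not along the pixel's ray), 0 where there is no reading.
- optics.camera_params(name): a dict with "mtx" (3x3 intrinsics, pixels), "k1" (the pictures are not rectified: a ray, as slopes to the right and down, at radius r is drawn at 1 + k1 r^2 times it, then the intrinsics apply), "R" (3x3) and "t" (3): a world point X has camera coordinates R X + t; the wrist camera has in their place "T_tool_cam" (4x4, takes a point from camera to tool coordinates, whose origin is the TCP and whose axes are the flange's). Camera axes: x right, y down, z forward; pixel columns grow to the right and rows downward; lengths in mm; the calibration is good to about 2 mm. A picture is of the moment at which its call begins: read the wrist's pose just before it. camera_params takes no time and is no camera call.
A pose or a line that the arm cannot do raises ctrl.MotionError and nothing moves.
- ctrl.finish_job(): hands the job in; it is judged then, once.
The state is a dict: "t": time; "q": joint angles; "qvel": joint speeds; "tau": joint torques, N m; "eef_pos": TCP position; "eef_rot": TCP orientation; "force": force on the tool from outside, world axes, zero at the start; "wrist_torque": the same for the moment, N m; "grip_width": finger opening in mm; "grasp_force": force on a finger pad.
Only numpy, scipy, OpenCV 4.12 (cv2) and the standard library are available. Lean on these libraries where they do the work, as an engineer would, in place of code of your own. Each camera call takes 0.05 s, during which the arm holds its last target. There are 200 camera calls.

## Working session

There is one attempt and no reset: what is moved stays moved. The work goes in short steps, each a Python script; the robot and the scene stay as the last script left them, time stands still between calls to the robot, and variables do not carry over. Pictures are saved under pics/ and viewed, at most 10 in all, crops included, and the job is handed in when it is done.

```bash
ls; mkdir -p pics
python3 - <<'E'
from plant import ctrl, sensors, optics
import cv2,numpy as np
for n in ("scene","side"):
    p,d=optics.grab_frame(n); cv2.imwrite(f"pics/{n}0.png",p[:,:,::-1]); np.savez(f"{n}0.npz",p=p,d=d)
    print(n,optics.camera_params(n))
print(ctrl.tcp_to_tips, optics.camera_params("wrist"), sensors.read_state())
E
```

```text
pics
scene {'mtx': array([[388.38427727,   0.        , 279.21662456],
       [  0.        , 388.38427727, 209.78548244],
       [  0.        ,   0.        ,   1.        ]]), 'k1': -0.026112645556183877, 'R': array([[-0.61636207,  0.78745412,  0.00371548],
       [ 0.53543255,  0.42254825, -0.73127625],
       [-0.57741647, -0.44874156, -0.68207128]]), 't': array([ 405.3358195 , -271.79366223, 1121.86373334])}
side {'mtx': array([[443.68328483,   0.        , 278.83243481],
       [  0.        , 443.68328483, 204.61133522],
       [  0.        ,   0.        ,   1.        ]]), 'k1': -0.03534553199552041, 'R': array([[-0.94868252, -0.3161586 ,  0.00672461],
       [-0.24733158,  0.72857023, -0.63875857],
       [ 0.19704966, -0.6076423 , -0.76937784]]), 't': array([558.08974001, 222.85625777, 849.97776953])}
25.0 {'mtx': array([[322.23480224,   0.        , 281.59536455],
       [  0.        , 322.23480224, 213.62480439],
       [  0.        ,   0.        ,   1.        ]]), 'k1': -0.04004307551113464, 'T_tool_cam': array([[ 7.66938931e-04, -9.60318928e-01, -2.78903153e-01,
         6.9714
[... 357 characters left out ...]
,
        1.39350281e+00, -1.50481639e-01]), 'qvel': array([-0.00076428, -0.00412395, -0.00515914,  0.00156683,  0.00338471,
       -0.00012096]), 'tau': array([ 1.29424247e-03, -3.84094369e+01, -2.92549127e+01, -3.94495180e-05,
        4.92045918e-03,  9.34969819e-06]), 'eef_pos': array([170.08655654, 548.5805186 , 255.18554376]), 'eef_rot': array([[-9.55096564e-01,  2.96293253e-01, -9.28506933e-04],
       [ 2.96294548e-01,  9.55094614e-01, -1.95444530e-03],
       [ 3.07723014e-04, -2.14179553e-03, -9.99997659e-01]]), 'force': array([-0.57255825, -0.24993614,  0.06422315]), 'wrist_torque': array([-0.06072316,  0.02698996, -0.001042  ]), 'grasp_force': 0.0, 'grip_width': 85.51656681992928}
```

View pics/scene0.png

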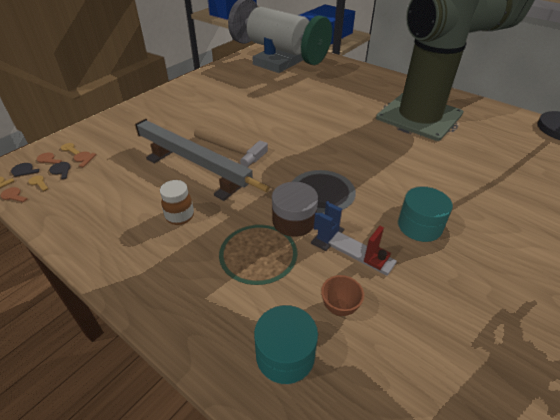

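View pics/side0.png

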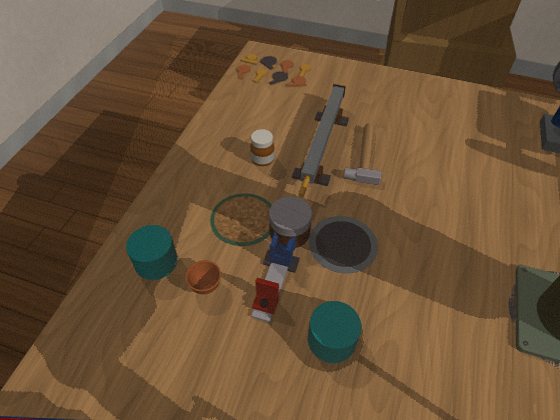

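The scene view shows the block (dark wood, steel face) at (295,208), the cork mat with green rim at (258,254), the slate pad at (325,190), the tube from (140,125) to (248,180), the fork at (328,225), the stop at (376,247), the bowl at (342,295), the jar at (176,202) and the hammer at (235,148). Turquoise look-alikes stand at (286,343) and (425,213). Only the object at (295,208) is dark wood with a steel face and lies across the bar's path. The side view agrees: block (290,222), mat (243,219), stop (266,295).

```bash
cat > h.py <<'E'
import numpy as np, cv2
from plant import ctrl, sensors, optics
def cam(n, st=None):
    c=optics.camera_params(n)
    if n!="wrist": return c["mtx"],c["k1"],c["R"].T,-c["R"].T@c["t"]
    T=c["T_tool_cam"]; R=st["eef_rot"]
    return c["mtx"],c["k1"],R@T[:3,:3],R@T[:3,3]+st["eef_pos"]
def rays(px,C):
    K,k1,R,o=C
    d=np.array([k1,0,0,0],float)
    s=cv2.undistortPoints(np.asarray(px,float).reshape(-1,1,2),K,d).reshape(-1,2)
    return np.c_[s,np.ones(len(s))]
def plane(px,C,z):
    r=rays(px,C)@C[2].T; o=C[3]
    return o+r*((z-o[2])/r[:,2:])
def proj(X,C):
    K,k1,R,o=C
    return cv2.projectPoints(np.asarray(X,float).reshape(-1,1,3),cv2.Rodrigues(R.T)[0],-R.T@o,K,np.array([k1,0,0,0.]))[0].reshape(-1,2)
def cloud(d,C):
    h,w=d.shape; v,u=np.mgrid[:h,:w]
    r=rays(np.c_[u.ravel(),v.ravel()],C)*d.reshape(-1,1)
    return (C[3]+r@C[2].T).reshape(h,w,3)
def circ(P):
    A=np.c_[2*P[:,:2],np.ones(len(P))]; s=np.linalg.lstsq(A,(P[:,:2]**2).sum(1),rcond=None)[0]
    return s[:2],np.sqrt(s[2]+s[:2]@s[:2])
def grab(n):
    st=sensors.read_state(); p,d=optics.grab_frame(n)
    return p,d,cam(n,st)
E
cat > m.py <<'E'
from h import *
np.set_printoptions(precision=1,suppress=True)
for n in ("scene","side"):
    f=np.load(n+"0.npz"); p,d=f["p"],f["d"]; C=cam(n); W=cloud(d,C); z=W[...,2]
    hsv=cv2.cvtColor(p,cv2.COLOR_RGB2HSV); H,S,V=cv2.split(hsv)
    ok=d>0
    def rep(name,m):
        k,l,s,c=cv2.connectedComponentsWithStats(m.astype(np.uint8))
        for i in range(1,k):
            if s[i,4]>25:
                q=W[l==i]; print(n,name,c[i],s[i,4],"med",np.median(q,0),"lo",np.percentile(q,3,0),"hi",np.percentile(q,97,0))
    rep("red",ok&((H<4)|(H>174))&(S>170)&(V>60)&(z>8))
    rep("blue",ok&(H>105)&(H<125)&(S>120)&(z>8)&(W[...,0]>200))
    rep("terra",ok&(H>4)&(H<12)&(S>120)&(z>15)&(z<60))
    # green rim on bench
    rim=((H>60)&(H<95)&(S>60)&(abs(z)<6)).astype(np.uint8)
    k,l,s,c=cv2.connectedComponentsWithStats(cv2.dilate(rim,np.ones((3,3))))
    i=1+np.argmax(s[1:,4]); v,u=np.nonzero((l==i)&(rim>0)); P=plane(np.c_[u,v],C,0)
    for _ in range(3):
        c0,r0=circ(P); e=abs(np.hypot(*(P[:,:2]-c0).T)-r0); P=P[e<5]
    print(n,"rim",c0,r0,len(P))
    # steel top: height 66-74, low saturation
    rep("top",ok&(abs(z-70)<5)&(S<80)&(W[...,0]>200))
    rep("tube",ok&(abs(z-65)<5)&(S<90)&(W[...,0]>150))
    rep("jar",ok&(z>15)&(z<90)&(H>4)&(H<15)&(S>130))
    rep("brass",ok&(z>35)&(z<58)&(H>14)&(H<28)&(S>110))
    bench=ok&(W[...,0]>200)&(W[...,0]<700); print(n,"bench z",np.median(z[bench]))
E
python3 m.py
```

```text
scene red [376.1 234.6] 91 med [568.3 145.9  69.8] lo [548.9 141.3  51.9] hi [585.1 149.6  71.3]
scene red [375.5 260.4] 126 med [579.3 159.   17.6] lo [556.3 144.2  12.8] hi [586.8 172.9  24.9]
scene blue [333.9 207.5] 60 med [552.4  49.1  68. ] lo [548.1  31.5  55.1] hi [555.8  62.5  70.2]
scene blue [323.9 217. ] 89 med [586.1  47.2  67.3] lo [554.9  32.7  43.7] hi [589.1  62.6  69.4]
scene terra [156.3 147.8] 29 med [ 601.7 -425.3   33.2] lo [ 596.7 -439.    18.1] hi [ 604.7 -417.2   35.5]
scene terra [287.9 224.4] 106 med [613.7 -11.8  29.4] lo [603.3 -47.6  15.8] hi [618.    4.9  41.5]
scene terra [306.3 222.9] 45 med [590.   12.4  33.5] lo [572.    6.7  16.2] hi [600.7  16.9  42.2]
scene terra [342.1 292.7] 997 med [677.3 151.1  34.5] lo [661.7 125.2  16.4] hi [724.5 185.1  45.7]
scene rim [683.9 -31.6] 70.50299015984878 439
scene top [208.5 154.2] 680 med [ 575.6 -265.7   65.9] lo [ 560.4 -377.5   65.1] hi [ 590.  -158.    67.5]
scene top [294.7 197. ] 1162 med [576.9 -25.4  70.2] lo [535.9 -65.8  67. ] hi [614.7  13.3  71.8]
scene top [173.9 195.2] 154 med [ 720.8 -209.5   7
[... 2939 characters left out ...]
.6] lo [529.3 -27.4  16.7] hi [546.2   7.4  41.9]
side jar [283.5 238.9] 52 med [572.7  16.3  32.9] lo [560.5  13.4  20.5] hi [584.2  17.7  44.3]
side jar [202.6 274.8] 689 med [700.4 143.8  35.5] lo [660.9 125.2  16.7] hi [721.3 187.3  47.3]
side jar [264.1 296.7] 252 med [566.6 150.1  22.9] lo [543.5 147.4  16. ] hi [585.8 173.   68.4]
side brass [465.3   7.5] 589 med [  266.  -1138.4    45.9] lo [  109.4 -1149.     35.8] hi [  449.4 -1128.2    57.1]
side brass [252.4 148.7] 28 med [ 724.8 -204.4   47.7] lo [ 714.5 -216.5   37.4] hi [ 735.5 -195.8   56.6]
side brass [303.8 185.5] 137 med [ 571.1 -125.2   53.1] lo [ 565.5 -157.2   44.5] hi [578.1 -98.7  56.4]
side bench z 0.8828622355605944
```

Candidates for the block: (295,208) dark wood with a steel face, against turquoise (286,343) and (425,213). The first fits the description. I'll confirm it in a crop while fitting the feed line and checking IK.

Run:
```python
from h import *
np.set_printoptions(precision=3,suppress=True)
out=[]
for n in ("scene","side"):
    f=np.load(n+"0.npz"); p,d=f["p"],f["d"]; C=cam(n); W=cloud(d,C); z=W[...,2]
    S=cv2.cvtColor(p,cv2.COLOR_RGB2HSV)[...,1]
    m=(d>0)&(abs(z-65.5)<2.5)&(abs(W[...,0]-576)<22)&(W[...,1]<-150)&(W[...,1]>-500)
    P=W[m][:,:2]; ys=np.arange(-480,-165,10)
    mid=[(np.percentile(q,2)+np.percentile(q,98))/2 for y in ys for q in [P[abs(P[:,1]-y)<6,0]]]
    a,b=np.polyfit(ys,mid,1); print(n,"x=a*y+b",a,b,"at -150",a*-150+b,"at 50",a*50+b,"res",np.std(np.array(mid)-a*ys-b))
    print("tube y range",P[:,1].min(),P[:,1].max())
    m=((d>0)&(abs(z-70)<4)&(S<80)&(abs(W[...,0]-575)<60)&(abs(W[...,1]+25)<60)).astype(np.uint8)
    c=max(cv2.findContours(m,0,2)[0],key=cv2.contourArea).reshape(-1,2)
    print("block",circ(plane(c,C,70)))
    px=proj([[575,-25,35]],C)[0].astype(int)
    out.append(cv2.resize(p[px[1]-50:px[1]+50,px[0]-60:px[0]+60],(390,325),interpolation=2))
cv2.imwrite("pics/crop.png",np.hstack(out)[:,:,::-1])
for R,nm in ((np.array([[1,0,0],[0,-1,0],[0,0,-1.]]),"x+"),(np.array([[-1,0,0],[0,1,0],[0,0,-1.]]),"x-"),(np.array([[0,1,0],[1,0,0],[0,0,-1.]]),"y+"),(np.array([[0,-1,0],[-1,0,0],[0,0,-1.]]),"y-")):
    for P in ([495,-25,40],[640,-31,40],[575,-130,53],[570,5,53]): print(nm,P,ctrl.solve_ik(P,R))
```

```text
scene x=a*y+b -0.030752882452944857 567.0390365576002 at -150 571.651968925542 at 50 565.5013924349529 res 0.4370335493806532
tube y range -499.89519399491974 -150.3168051430692
block (array([574.999, -26.937]), np.float64(44.79800691978236))
side x=a*y+b -0.025619615409875222 568.8917596115272 at -150 572.7347019230084 at 50 567.6107788410334 res 0.49047286887950803
tube y range -499.78258082480966 -150.22078972268537
block (array([573.56 , -26.421]), np.float64(44.43451069450993))
x+ [495, -25, 40] [-0.225  0.339  1.892 -0.     0.91   1.346]
x+ [640, -31, 40] [-0.183  0.581  1.515 -0.     1.045  1.387]
x+ [575, -130, 53] [-0.369  0.475  1.651 -0.     1.016  1.202]
x+ [570, 5, 53] [-0.143  0.442  1.702 -0.     0.998  1.428]
x- [495, -25, 40] [-0.225  0.339  1.892 -0.     0.91  -1.796]
x- [640, -31, 40] [-0.183  0.581  1.515 -0.     1.045 -1.754]
x- [575, -130, 53] [-0.369  0.475  1.651 -0.     1.016 -1.94 ]
x- [570, 5, 53] [-0.143  0.442  1.702 -0.     0.998 -1.714]
y+ [495, -25, 40] [-0.225  0.339  1.892 -0.     0.91  -0.225]
y+ [640, -31, 40] [-0.183  0.581  1.515 -0.     1.045 -0.183]
y+ [575, -130, 53] [-0.369  0.475  1.651 -0.     1.016 -0.369]
y+ [570, 5, 53] [-0.143  0.442  1.702 -0.     0.998 -0.143]
y- [495, -25, 40] None
y- [640, -31, 40] None
y- [575, -130, 53] [-0.369  0.475  1.651 -0.     1.016  2.772]
y- [570, 5, 53] None
```

View pics/crop.png

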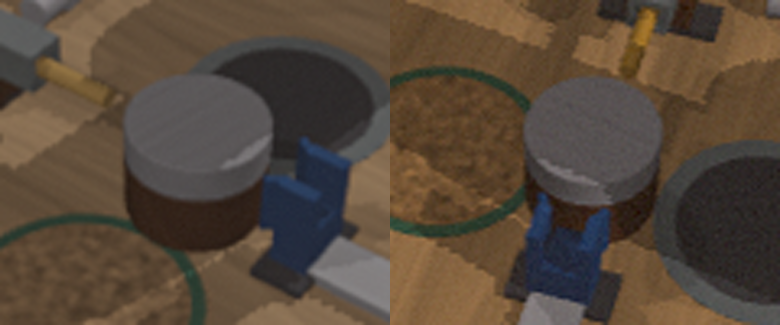

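The crops confirm it: dark wood with a steel face, between bar end and fork, with the green-rimmed mat on the +x side. I'll push it with two spread fingers as a cradle.

```bash
cat > b.py <<'E'
from h import *
def block(n,guess):
    p,d,C=grab(n); W=cloud(d,C); S=cv2.cvtColor(p,cv2.COLOR_RGB2HSV)[...,1]
    m=((d>0)&(abs(W[...,2]-70)<4)&(S<80)&(abs(W[...,0]-guess[0])<70)&(abs(W[...,1]-guess[1])<70)).astype(np.uint8)
    c=max(cv2.findContours(m,0,2)[0],key=cv2.contourArea).reshape(-1,2)
    return p,circ(plane(c,C,70))
E
python3 - <<'E'
from b import *
R=np.array([[-1,0,0],[0,1,0],[0,0,-1.]])
ctrl.move_ptp([486,-27,170],R)
ctrl.gripper_to(50)
print(ctrl.move_l([486,-27,38],vel=150,threshold=15), sensors.read_state()["eef_pos"])
print(ctrl.move_l([634,-31,38],vel=60,threshold=30)); s=sensors.read_state(); print(s["eef_pos"],s["force"],s["t"])
for n in("scene","side"):
    p,c=block(n,(684,-31)); print(c); cv2.imwrite(f"pics/{n}1.png",p[:,:,::-1])
E
```

```text
False [486.87746166 -27.20825263  38.76887636]
False
[633.85431972 -31.0028264   37.9884023 ] [-2.00768589 -0.46079856 -1.06681413] 6.55
(array([672.62602523, -33.76176683]), np.float64(51.232128701109325))
(array([690.60343586, -24.75140423]), np.float64(38.38644547086468))
```

View pics/scene1.png

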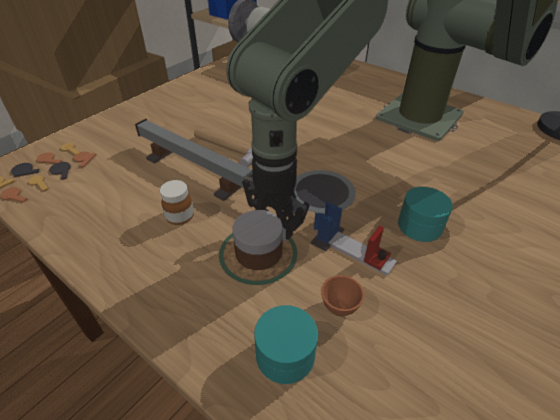

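Block now at (258,240), upright on the mat. Next I back off, measure, and look at the bar from close by.

Run:
```python
from b import *
ctrl.move_l([590,-30,38]); ctrl.move_l([590,-30,170],vel=200)
a=-0.028; f=np.array([a,1,0])/np.hypot(a,1); R=np.c_[f,[f[1],-f[0],0],[0,0,-1]]
ctrl.move_ptp([571,-120,190],R); ctrl.hold(0.3)
for n in("scene","side"):
    p,c=block(n,(684,-31)); print(c)
p,d,C=grab("wrist"); np.savez("w1.npz",p=p,d=d,R=C[2],o=C[3]); cv2.imwrite("pics/w1.png",p[:,:,::-1])
W=cloud(d,C); H,S,V=cv2.split(cv2.cvtColor(p,cv2.COLOR_RGB2HSV))
m=(d>0)&(abs(W[...,2]-50)<8)&(S>100)&(H>12)&(H<30)&(abs(W[...,0]-572)<30)
q=W[m]; print(len(q),q.min(0),q.max(0))
for y in range(-155,-95,10):
    g=q[abs(q[:,1]-y)<4]; 
    if len(g): print(y,g[:,0].min(),g[:,0].max(),g[:,2].max())
print(sensors.read_state()["t"])
```

```text
(array([683.76617729, -29.51050316]), np.float64(44.60193401599804))
(array([681.91973192, -29.3092233 ]), np.float64(44.52810470482013))
1053 [ 567.24645976 -155.69417417   44.38920127] [581.58790802 -99.16892084  55.48222326]
-155 568.5269681838936 581.5879080156823 54.06226362749294
-145 568.2654743721298 581.30518857382 54.79101725437107
-135 568.0269590053645 580.9379067571255 54.688641329689176
-125 567.7990899617216 580.507960140061 54.99243112638345
-115 567.5539191724748 580.1628326652936 55.48222325742191
-105 567.3311442785782 580.5195746495664 54.85940865082097
9.6
```

View pics/w1.png

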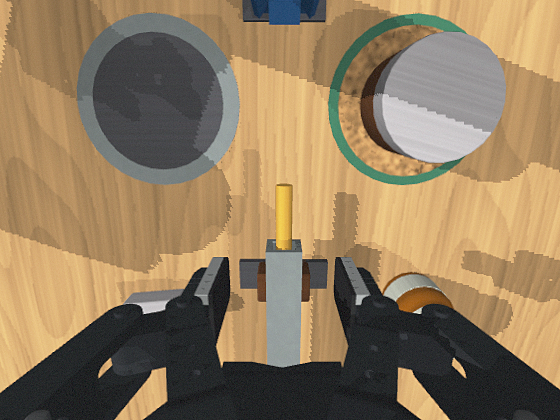

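The block is about 2 mm from the mat's centre. The bar's end is at wrist pixel (285,186), about y=-99 in the world, and its axis is at x≈573.5. Now the first pull and the regrasp.

```bash
cat > g.py <<'E'
from b import *
X=lambda y: 573.3-0.028*(y+125)
P=lambda y,z=53: [X(y),y,z]
def st():
    s=sensors.read_state(); print("t",s["t"],s["eef_pos"].round(1),"F",s["force"].round(1),"w",round(s["grip_width"],1),"gf",s["grasp_force"])
def tip():
    for n in("scene","side"):
        p,d,C=grab(n); W=cloud(d,C); H,S,V=cv2.split(cv2.cvtColor(p,cv2.COLOR_RGB2HSV))
        m=(d>0)&(abs(W[...,2]-50)<10)&(S>100)&(H>13)&(H<30)&(abs(W[...,0]-570)<18)&(W[...,1]>-170)&(W[...,1]<160)
        q=W[m]; print(n,"bar",len(q),np.percentile(q,[1,99],axis=0).round(1).tolist()); cv2.imwrite(f"pics/{n}_l.png",p[:,:,::-1])
E
python3 - <<'E'
from g import *
ctrl.gripper_to(45); ctrl.move_l(P(-116,120),vel=150)
print(ctrl.move_l(P(-116),vel=80,threshold=15)); st()
ctrl.gripper_to(5,force=80); st()
print(ctrl.move_l(P(-4),vel=60,threshold=30)); st()
ctrl.gripper_to(45); ctrl.move_l(P(-4,125),vel=150); st(); tip()
E
```

```text
False
t 11.425 [ 573.6 -116.2   53.5] F [-0.3  0.6  0. ] w 44.9 gf 0.0
t 11.8333 [ 573.5 -116.2   53.8] F [-1.9  0.2  3.6] w 11.1 gf 77.94432163238525
False
t 13.85 [569.8  -3.9  52.9] F [0.1 0.4 0.6] w 11.3 gf 77.91778206825256
t 14.9 [569.5  -3.9 124.6] F [-0.2 -0.4 -0.8] w 44.9 gf 0.0
scene bar 491 [[565.8, -154.7, 43.5], [578.4, 12.3, 55.5]]
side bar 236 [[562.3, -78.7, 45.3], [577.2, 13.6, 56.2]]
```

Run:
```python
from g import *
ctrl.move_l(P(-137,125),vel=200)
print(ctrl.move_l(P(-137),vel=80,threshold=15)); st()
ctrl.gripper_to(5,force=80); st()
print(ctrl.move_l(P(-30),vel=60,threshold=25)); st()
print(ctrl.move_l(P(3),vel=12,threshold=15)); st(); tip()
```

```text
False
t 16.8667 [ 574.2 -137.3   53.6] F [-0.3 -0.9 -0.7] w 44.9 gf 0.0
t 17.275 [ 573.9 -137.2   53.7] F [-1.2 -0.8  4. ] w 11.8 gf 77.92531371116638
False
t 19.2083 [570.5 -29.9  52.9] F [ 0.3  1.2 -2.4] w 11.4 gf 77.88859248161316
True
t 20.975 [570.  -10.5  52.4] F [ 0.4 -1.  -0.9] w 11.4 gf 77.98205494880676
scene bar 636 [[561.2, -153.3, 41.6], [578.5, 132.7, 54.9]]
side bar 414 [[559.6, -30.9, 44.0], [585.4, 127.7, 55.5]]
```

View pics/side_l.png

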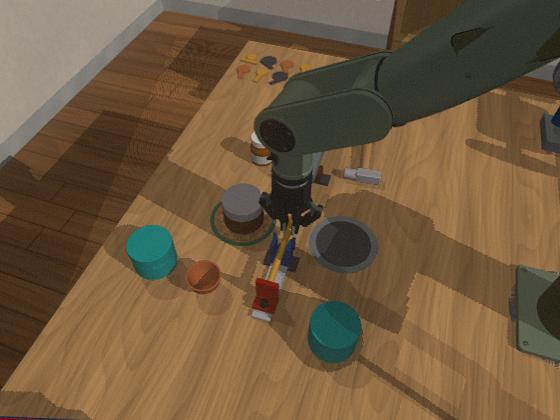

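The side view shows the bar through the fork (283,245), its end at the stop (270,282). I press once more gently to confirm contact, then release.

Run:
```python
from g import *
y=sensors.read_state()["eef_pos"][1]
print(ctrl.move_l(P(y+4),vel=6,threshold=20)); st(); ctrl.hold(0.3); st()
ctrl.gripper_to(45); ctrl.move_l(P(y,130),vel=120); st()
tip(); print(block("scene",(684,-31))[1],block("side",(684,-31))[1])
# close look from above at the bar end / stop
f=np.array([-.028,1,0]); f/=np.linalg.norm(f); R=np.c_[f,[f[1],-f[0],0],[0,0,-1]]
ctrl.move_l(P(50,190),vel=200); ctrl.hold(.3)
p,d,C=grab("wrist"); c=proj([[566,138,50]],C)[0].astype(int); print(c)
x0=np.clip(c[0]-80,0,400); y0=np.clip(c[1]-60,0,300)
cv2.imwrite("pics/w2.png",cv2.resize(p[y0:y0+120,x0:x0+160],(800,600),interpolation=2)[:,:,::-1]); st()
```

```text
False
t 21.95 [569.4 -10.3  52.3] F [ -0.2 -12.8  -4.2] w 11.7 gf 77.87867188453674
t 22.25 [569.3 -10.3  52.2] F [  0.3 -13.6  -5.6] w 11.5 gf 77.88011312484741
t 23.4583 [569.5 -10.4 129.4] F [ 0.2 -1.   0.1] w 45.1 gf 0.0
scene bar 792 [[560.1, -153.3, 40.6], [577.6, 131.9, 54.5]]
side bar 560 [[559.4, -87.9, 43.7], [575.7, 125.6, 54.2]]
(array([683.80113014, -29.6568707 ]), np.float64(44.70362646071763)) (array([682.1919958 , -29.56117026]), np.float64(44.36696107474356))
[281  94]
t 24.5833 [568.   49.4 189.1] F [ 0.4  0.2 -0.1] w 45.2 gf 0.0
```

View pics/w2.png

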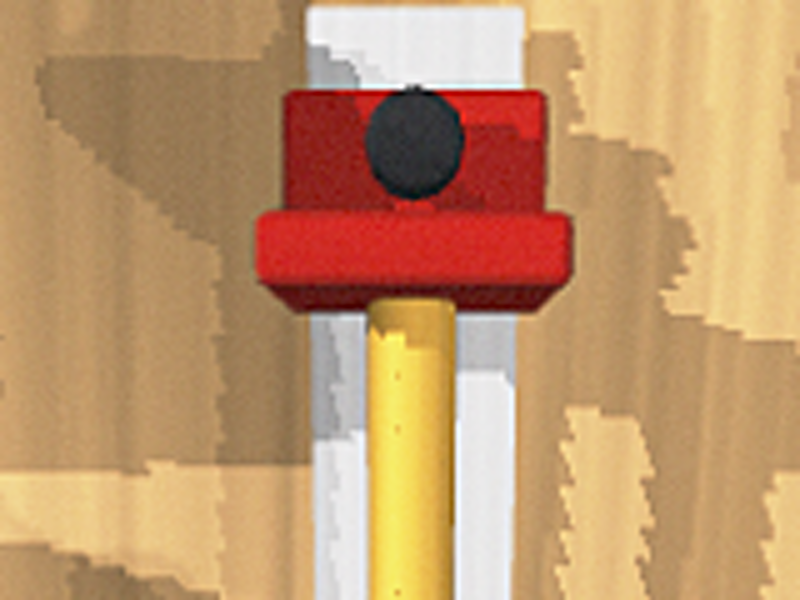

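In the crop, the bar's end at (412,300) is flush against the red face and centred on it. The arm pressed with 13 N and the bar did not move, so it is in contact. Handing in.

```bash
python3 -c "
from plant import ctrl
print(ctrl.finish_job())"
```

```text
the job is handed in; nothing more can be done
None
```

I handed the job in at about 25 s on the robot clock: the block stands upright on the cork mat about 2 mm from its centre, the bar rests against the red stop and is released, and the arm never went near the bowl, jar or hammer; the judge returned no verdict.

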